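# Feed the cover-glass box through the flap of the dry box

### The job

Push the small box of cover glasses along the loading ledge and in through the swing flap of the dry box, so that it drops down inside. Only push it, gently, with the fingertips or the outside of the fingers: do not pinch or lift it; then draw the fingers back so that the flap hangs shut behind it. Leave the round timer, the vial and the notepad where they are.

Things in the scene. Friction and masses are not known exactly. Their poses are not given: they have to be found in the camera images.
- drybox: Fixed white dry box with a loading ledge in front. Origin on the worktop (z = 0) straight under the closed flap's front face, midway across; x points into the box (away from the robot; its yaw varies), y to the left, z up. All box coordinates below are in this frame.
- ledge_mid (a point): Centre of the ledge's flat aluminium top, 60 mm above the worktop. The ledge reaches from x = -160 mm to x = -12 mm (the sill) and from y = -135 to +135 mm, with no rim.
- sill (a point): Middle of the sill, the ledge's inner edge 12 mm before the flap (x = -12, z = 60 mm). Opening at x = 0: y = -42 to +42 mm, up to z = 124 mm. Guide wings 20 mm high flare from y = +-43 mm at x = -2 mm to y = +-60 mm at x = -32 mm. From the sill a chute drops at about 60 degrees to the box floor (z = 4 mm).
- roof_mid (a point): Centre of the clear roof's top, z = 132 mm. Under it the box is 130 mm deep (x = 0 to 130 mm) and 150 mm wide (y = -75 to +75 mm). Right above the roof is free, but a wall shelf overhangs the back of the worktop (world x over about 0.65 m) some 0.6 m up: keep the wrist clear of it.
- flap (a joint): Flat grey flap closing the opening, 78 mm wide, 73 mm high, 3 mm thick, 40 g. Level hinge along the box's y at x = 0, z = 123 mm; lower edge at z = 50 mm, 10 mm below the ledge's top. Swings inward only (lower edge to +x): 0 rad = hanging shut, stop at 1.45 rad. Under 1 N opens it; gravity shuts it within about 1 s when nothing is under it.
- flap_edge (a point): Middle of the flap's lower edge, front face.
- pack_center (a point): Centre of the small dark and yellow card box of cover glasses, a 40 x 55 x 32 mm block (its own x, y, z), 32 mm high, about 50 g, loose, standing on the ledge left or right of the opening's line. At the start its centre is 76 mm above the worktop, and its 40 mm side runs along the box's x to within about 25 degrees.
- timer_center (a point): Centre of the round grey and white timer, 64 mm in diameter and 42 mm high, loose, on the ledge on the other side of the opening's line. To be left alone.
- vial_center (a point): Centre of the capped white vial, 26 mm in diameter and 84 mm high, loose, on the worktop left of the ledge. To be left alone.
- notepad_center (a point): Centre of the notepad block, 76 x 76 x 18 mm, loose, on the worktop right of the ledge. To be left alone.
- pack: The same box of cover glasses: origin at the centre of its underside; x along its 40 mm side, y along its 55 mm side, z up.
There are look-alikes about, which are no part of the job. There is more than one size of the pack; the one meant has the size given above.

How it is judged:
By the outcome, as a careful person would: the job done as asked, in the order asked, and still so for the second after the job is handed in, with the robot touching nothing.
It also fails if it takes over 51 s, if anything falls off the work surface, if the arm or the gripper's body presses on something with over 40 N, if the wrist force passes 120 N, or if a joint passes its speed limit or range.

### The arm

A 6-joint arm with a two-finger parallel gripper is mounted at the origin on a cart in front of the work surface, level with it; the furniture and walls round the work are solid. World frame = base frame: x ahead of the robot, y to its left, z up, the work surface at z = 0. Lengths are in mm, angles in rad, forces in N, time in s.
With the tool pointing down it reaches from about 350 to 775 mm from the base axis. Payload 7.3 kg.
Tool frame: the origin (TCP) lies at the very end of the fingers, on their centre line; the grasp point (between the pads) lies 19 mm behind it (bot.tcp_to_grasp is the distance from the TCP to the grasp point, in mm); z points along the fingers, y is the direction in which the jaws open and shut (so a half turn about z gives the same grasp; the last joint's range is limited). The gripper opens to 92 mm and grips with 3 to 60 N. Pads are 19 mm wide; open, the fingers measure 130 mm over their backs; the gripper's body (75 mm by 190 mm) begins 47 mm behind the grasp point.
Start: joints at [-1.462, 0.342, 1.524, -0, 1.275, -0.146], TCP at [132.349, -508.064, 226.741] pointing down, gripper open.
Joint ranges: [-2.53, 2.53], [-0.77, 2.02], [0.04, 2.7], [-1, 4.14], [0.28, 2.66], [-3.11, 3.11]. Speed limits (rad/s): [2.57, 2.57, 3.14, 3.14, 3.14, 3.14].

### API

Orientations are given as [roll, pitch, yaw] about the fixed x, y, z axes, in that order (R = Rz(yaw) Ry(pitch) Rx(roll)).
In Python, from plant import bot gives the robot as it stands. The module is installed in compiled form; this text tells all that it offers.
- The arm moves only by the tool carry_out, never from a script. Its argument "motion" is a list of rows, each a list of 5 numbers: the closure, from 0 (fully open) to 1 (shut), then the shift along the tool's x, y, z in mm, then the turn about the tool's z in degrees. In form: [[claw, dx, dy, dz, spin], ...]. A call has 1 to 10 rows; each row is the pose to reach, as a shift and turn from the pose measured when the call began, along the tool's axes at that moment; what a row does not reach only later rows make up. A row lasts 1/8 s, in which the tool goes at most 62.5 mm and 10.7 degrees, less where a joint would pass 70% of its speed; a pose out of reach is approached as far as the arm can. A call with a gripper value outside its range is refused whole. The fingers move at their own pace and stop on an object; the grip force is fixed at half the most. Time passes only in rows, so rows that repeat a pose let the fingers close. It gives the time, the measured TCP pose, the force and the opening at its end, in the units of the state.
- bot.get_obs(): the state, without advancing time (a new reading comes with each control period).
- bot.capture(name): name is "scene" or "top" or "wrist"; returns a dict with "color" (420x560x3 uint8, red, green, blue), "depth" (420x560 float32, mm along the optical axis (not along the pixel's ray), 0 where there is no reading), "K" (3x3 intrinsics, pixels), "camera_from_world" (4x4, takes a point from world to camera coordinates). Camera axes: x right, y down, z forward; pixel columns grow to the right and rows downward; lengths in mm; the calibration is good to about 2 mm. A picture is of the moment at which its call begins.
- bot.close_job(): hands the job in, once; it reports no verdict.
The state is a dict: "time": time; "joint_positions": joint angles; "dq": joint speeds; "tau": joint torques, N m; "tool_pos": TCP position; "tcp_rot": TCP orientation; "contact_force": force on the tool from outside, world axes, zero at the start; "moment": the same for the moment, N m; "grip_width": finger opening in mm.
Only numpy, scipy, OpenCV 4.12 (cv2) and the standard library are available. Lean on these libraries where they do the work, as an engineer would, in place of code of your own. Each camera call takes 0.05 s, during which the arm holds its last target.

## Working session

There is one attempt and no reset: what is moved stays moved. The work goes in short steps, Python scripts to look and compute and a tool call to move; the robot and the scene stay as the last step left them, time stands still between calls to the robot, and variables do not carry over. Pictures are saved under pics/ and viewed, and the job is handed in when it is done.

Besides the shell and the picture viewer there is one more tool, called after "Request:" as name(argument=value, ...) on one line, values as JSON. carry_out: Moves the arm, as the interface text tells. Its arguments: {"type":"object","properties":{"motion":{"type":"array","items":{"type":"array","items":{"type":"number"}}}},"required":["motion"]}

```bash
mkdir -p pics
cat > h.py <<'E'
import numpy as np, cv2
from plant import bot
def snap(n,f):
    c=bot.capture(n); cv2.imwrite(f'pics/{f}.png',cv2.cvtColor(c['color'],cv2.COLOR_RGB2BGR)); np.savez(f'{f}.npz',**c); return c
def ray(c,u,v,z):
    M=np.linalg.inv(c['camera_from_world']); d=M[:3,:3]@np.linalg.inv(c['K'])@np.array([u,v,1.]); o=M[:3,3]
    return o+d*(z-o[2])/d[2]
def cloud(c):
    h,w=c['depth'].shape; u,v=np.meshgrid(np.arange(w),np.arange(h)); p=np.stack([u,v,np.ones_like(u)],-1)@np.linalg.inv(c['K']).T*c['depth'][...,None]
    M=np.linalg.inv(c['camera_from_world']); return p@M[:3,:3].T+M[:3,3]
E
python3 - <<'E'
from h import *
for n in ['scene','top','wrist']: c=snap(n,n+'0'); print(n,np.linalg.inv(c['camera_from_world'])[:3,3])
print(bot.get_obs())
E
```

```text
scene [-79.96771749 680.10863346 629.59202075]
top [ 458.28785223   68.67395667 1153.39076394]
wrist [ 203.7823768  -488.92799905  385.57879495]
{'time': 0.15, 'joint_positions': array([-1.46201545e+00,  3.42585189e-01,  1.52473711e+00,  9.26135531e-06,
        1.27538371e+00, -1.45998096e-01]), 'dq': array([-1.58166677e-03, -2.48782003e-03, -4.92864202e-03,  1.38780571e-04,
        8.05302126e-05, -1.11238017e-03]), 'tau': array([ 9.32719631e-04, -4.31471264e+01, -2.44352478e+01,  7.17701577e-02,
        5.38117066e-02, -9.07325943e-05]), 'tool_pos': array([ 132.31199311, -507.77285156,  226.21403299]), 'tcp_rot': array([-3.14049243e+00, -1.70734212e-04,  2.54776179e-01]), 'contact_force': array([-0.04087017,  0.72241452,  1.34017366]), 'moment': array([-0.01347578,  0.02554073,  0.00198188]), 'grip_width': 91.85502230052818}
```

View pics/scene0.png

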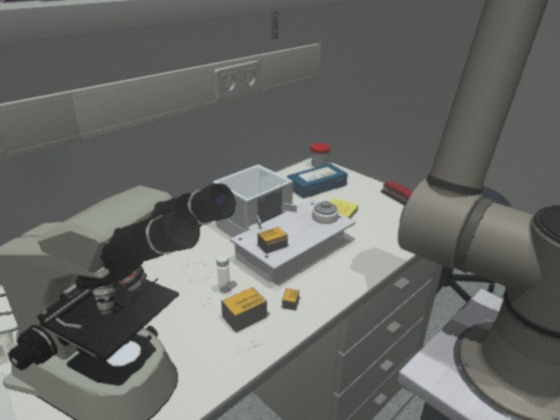

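View pics/top0.png

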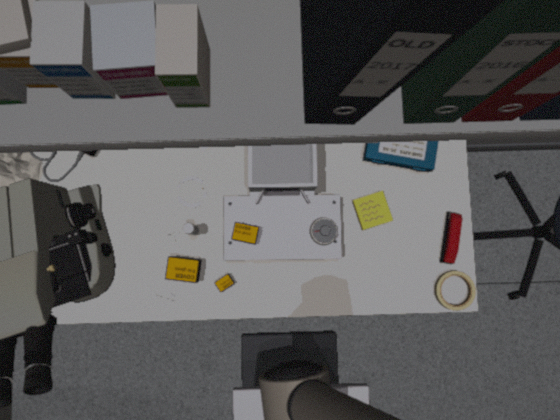

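The scene shows three yellow/dark boxes:
- One on the ledge: top (245,233), scene (272,239).
- A larger one on the worktop: top (183,269).
- A tiny one on the worktop: top (225,283).

The timer is at top (323,231), the vial at (190,228) and the notepad at (373,210). By the description I choose the box on the ledge. Next I'll check it in a crop and measure it.

Run:
```python
from h import *
c=dict(np.load('top0.npz')); P=cloud(c)
im=cv2.cvtColor(c['color'],cv2.COLOR_RGB2BGR)
cv2.imwrite('pics/crop.png',cv2.resize(im[135:305,150:400],None,fx=3.2,fy=3.2,interpolation=cv2.INTER_CUBIC))
s=dict(np.load('scene0.npz'));ims=cv2.cvtColor(s['color'],cv2.COLOR_RGB2BGR)
cv2.imwrite('pics/crops.png',cv2.resize(ims[150:340,180:380],None,fx=3.1,fy=3.1,interpolation=cv2.INTER_CUBIC))
for n,C in(('top',c),('scene',s)):
    Q=cloud(C); hsv=cv2.cvtColor(C['color'],cv2.COLOR_RGB2HSV)
    m=((hsv[...,0]>12)&(hsv[...,0]<35)&(hsv[...,1]>130)&(hsv[...,2]>80)).astype(np.uint8)
    m=cv2.morphologyEx(m,cv2.MORPH_CLOSE,np.ones((5,5)))
    k,l,st,ce=cv2.connectedComponentsWithStats(m)
    for i in range(1,k):
        if st[i,4]>40:
            q=Q[(l==i)&(C['depth']>0)]; z=np.percentile(q[:,2],70)
            pts=np.argwhere(l==i)[:,::-1]
            w=np.array([ray(C,u,v,z)[:2] for u,v in pts],np.float32)
            print(n,ce[i].round(),'z',z.round(1),'rect',cv2.minAreaRect(w))
for u,v in[(283,230),(270,200),(230,250),(323,231),(280,165),(335,205),(225,198)]: print(u,v,P[v,u].round(1))
```

```text
top [372. 210.] z 19.1 rect ((561.8192138671875, -184.51380920410156), (71.6489486694336, 74.09243774414062), 15.719077110290527)
top [245. 233.] z 92.6 rect ((512.5679931640625, 117.53141784667969), (52.22529983520508, 36.98957824707031), 77.0255126953125)
top [182. 269.] z 43.1 rect ((435.6709899902344, 267.07281494140625), (69.94945526123047, 49.82732009887695), 81.2758560180664)
top [224. 282.] z 23.0 rect ((400.9074401855469, 172.41082763671875), (25.26386070251465, 36.34868240356445), 31.94047737121582)
scene [272. 234.] z 94.5 rect ((508.91290283203125, 121.32804107666016), (48.340965270996094, 31.845478057861328), 76.9981918334961)
scene [243. 301.] z 45.0 rect ((431.7630615234375, 269.8262939453125), (67.14029693603516, 46.14785385131836), 81.12751770019531)
scene [290. 295.] z 24.4 rect ((397.0118408203125, 175.94659423828125), (23.191749572753906, 31.56366539001465), 34.32698440551758)
283 230 [518.2  31.4  53.3]
270 200 [587.5  59.4  62.8]
230 250 [475.8 154.3  54.7]
323 231 [510.9 -55.3 100.3]
280 165 [655.5  36.  130.6]
335 205 [572.2 -90.4  58. ]
225 198 [595.4 162.9  60.9]
```

View pics/crop.png

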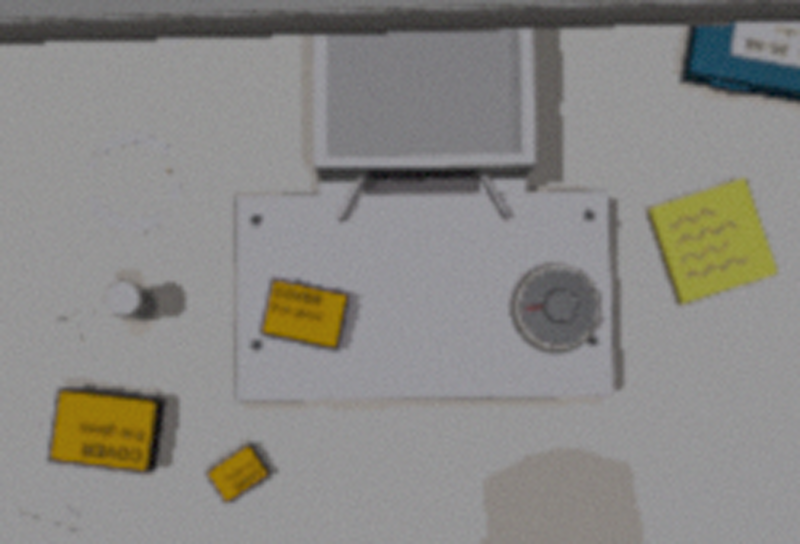

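View pics/crops.png

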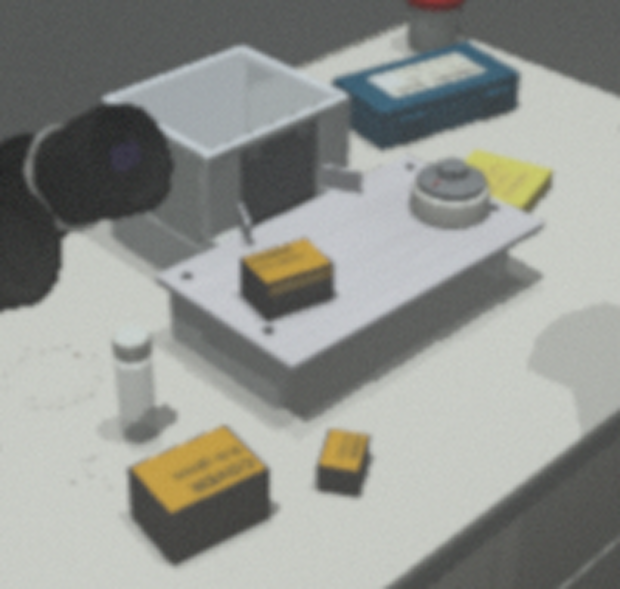

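The crops confirm that the ledge pack is the right one: measured 52 x 37 mm, top at z≈93. Now the box frame.

Run:
```python
from h import *
c=dict(np.load('top0.npz')); P=cloud(c)
Z=cv2.medianBlur(P[...,2].astype(np.float32),5)
m=((Z>40)&(Z<80)).astype(np.uint8); m[:185]=0;m[265:]=0;m[:,:215]=0;m[:,350:]=0
m=((Z>40)&(P[...,0]>420)&(P[...,0]<600)).astype(np.uint8);m[:,:215]=0;m[:,350:]=0
m=cv2.morphologyEx(m,cv2.MORPH_OPEN,np.ones((5,5)))
k,l,st,ce=cv2.connectedComponentsWithStats(m);i=1+st[1:,4].argmax();print(st[i])
w=np.array([ray(c,u,v,60)[:2] for v,u in np.argwhere(l==i)],np.float32)
print('ledge',cv2.minAreaRect(w))
def R(x,y,z): return ray(c,150+(x+.5)/3.2-.5,135+(y+.5)/3.2-.5,z).round(1)
print('corners',R(235,194,60),R(609,192,60),R(613,392,60),R(234,400,60))
print('screws',R(256,219,60),R(588,215,60),R(592,340,60),R(256,345,60))
print('roof front',R(316,165,132),R(534,165,132))
print('flap top z123',R(364,176,123),R(482,176,123),'bot z60',R(362,190,60),R(480,190,60))
print('wings tip z80',R(344,219,80),R(506,217,80),'inner',R(362,180,80),R(485,177,80))
print('timer top',R(562,305,102),'base',R(553,309,100))
print('pack',R(271,279,92),R(348,291,92),R(338,349,92),R(262,332,92))
s=dict(np.load('scene0.npz'))
def S(x,y,z): return ray(s,180+(x+.5)/3.1-.5,150+(y+.5)/3.1-.5,z).round(1)
print('scene corners',S(162,281,60),S(295,362,60),S(543,223,60),S(415,158,60))
print('scene pack',S(241,265,92),S(305,238,92),S(333,268,92),S(270,293,92))
```

```text
[ 224  194  118   66 7511]
ledge ((526.02392578125, 33.01390838623047), (267.5215759277344, 149.08489990234375), 89.03166961669922)
corners [601.9 167.3  60. ] [ 595.7 -102.7   60. ] [452.1 -99.1  60. ] [454.3 170.8  60. ]
screws [583.4 152.5  60. ] [579.4 -86.8  60. ] [489.4 -85.8  60. ] [492.9 154.4  60. ]
roof front [610.7 105.7 132. ] [606.5 -41.5 132. ]
flap top z123 [603.5  73.6 123. ] [601.2  -6.8 123. ] bot z60 [602.2  75.6  60. ] [599.8  -9.6  60. ]
wings tip z80 [579.3  88.8  80. ] [577.4 -25.8  80. ] inner [606.7  75.3  80. ] [606.4 -12.   80. ]
timer top [512.9 -60.2 102. ] base [510.4 -54.1 100. ]
pack [537.4 140.5  92. ] [527.5  87.1  92. ] [487.4  95.1  92. ] [500.7 147.5  92. ]
scene corners [590.5 168.2  60. ] [453.8 165.1  60. ] [447.1 -97.2  60. ] [ 586.  -102.9   60. ]
scene pack [530.  144.4  92. ] [524.2  87.3  92. ] [482.6 100.5  92. ] [490.7 153.2  92. ]
```

```bash
cat >> h.py <<'E'
def shift(x,y,z,yaw):
    from scipy.spatial.transform import Rotation as Ro
    o=bot.get_obs(); R=Ro.from_euler('xyz',o['tcp_rot']).as_matrix(); d=R.T@(np.array([x,y,z])-o['tool_pos'])
    s=-np.degrees((yaw-o['tcp_rot'][2]+np.pi)%(2*np.pi)-np.pi); return d.round(1),round(s,1)
E
python3 - <<'E'
from h import *
print(shift(430,-250,230,.25),shift(500,80,240,1.553))
E
```

```text
(array([ 353. , -174.4,   -3.5]), np.float64(0.3)) (array([ 504. , -476.1,  -13.2]), np.float64(-74.4))
```

Request:
carry_out(motion=[[0,60,-30,-5,0],[0,115,-57,-8,0],[0,170,-85,-10,0],[0,225,-112,-12,-5],[0,280,-140,-13,-15],[0.5,325,-175,-13,-25],[1,355,-215,-13,-35],[1,380,-260,-13,-45],[1,405,-305,-13,-54],[1,430,-350,-13,-64]])

```text
time: 1.4
tool_pos: [460.3, -59.0, 239.5]
tcp_rot: [-3.141, -0.001, 1.377]
contact_force: [0.6, -0.3, -0.1]
grip_width: 46.8
```

Run:
```python
from h import *
print(shift(500,80,240,1.553),bot.get_obs()['time'],bot.get_obs()['tool_pos'])
```

```text
(array([144. ,  12.2,  -0.3]), np.float64(-10.1)) 1.4 [460.33208745 -59.01013533 239.54807877]
```

Request:
carry_out(motion=[[1,50,4,0,-4],[1,100,8,0,-8],[1,144,12,0,-10],[1,144,12,0,-10],[1,144,12,0,-10]])

```text
time: 2.02
tool_pos: [499.5, 79.7, 239.4]
tcp_rot: [-3.14, -0.001, 1.552]
contact_force: [0.1, 0.2, 0.2]
grip_width: 0.4
```

Run:
```python
from h import *
o=bot.get_obs();print(o['time'],o['tool_pos'],o['tcp_rot'],o['grip_width'])
c=snap('wrist','wrist1'); print(np.linalg.inv(c['camera_from_world']).round(2))
```

```text
2.025 [499.47942302  79.70581457 239.39509817] [-3.14042197e+00 -7.56202061e-04  1.55197041e+00] 0.4118662929883973
[[ 1.0000e+00 -2.0000e-02 -1.0000e-02  5.0279e+02]
 [-2.0000e-02 -9.6000e-01 -2.7000e-01  1.5237e+02]
 [-0.0000e+00  2.7000e-01 -9.6000e-01  3.9888e+02]
 [ 0.0000e+00  0.0000e+00  0.0000e+00  1.0000e+00]]
```

View pics/wrist1.png

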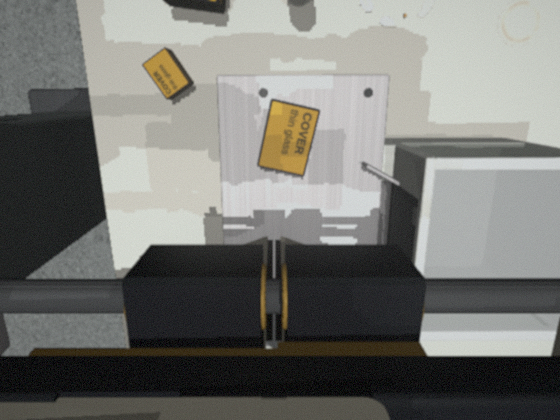

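Run:
```python
from h import *
c=dict(np.load('wrist1.npz'));print(c['K'])
for C,f in ((c,1),(dict(np.load('wrist0.npz')),0)):
    print([ (v,u,C['depth'][v,u]) for v,u in [(260,200),(260,340),(320,200),(320,275),(245,268),(300,50),(380,280),(245,284)]])
def W(u,v,z): return ray(c,u,v,z).round(1)
z=92
print('pack',[W(*p,z) for p in [(274,99),(320,108),(304,177),(258,167)]])
print('ledge',[W(*p,60) for p in [(217,75),(388,74),(219,210)]])
print('wing tip',W(362,164,80))
P=cloud(c);
for u,v in [(285,140),(240,120),(350,110),(470,190),(405,160)]: print(u,v,np.median(P[v-3:v+4,u-3:u+4].reshape(-1,3),0).round(1))
o=P[c['depth']>0];
```

```text
[[377.39172207   0.         273.62734366]
 [  0.         377.39172207 199.19604131]
 [  0.           0.           1.        ]]
[(260, 200, np.float32(85.059616)), (260, 340, np.float32(83.94693)), (320, 200, np.float32(77.21064)), (320, 275, np.float32(127.6145)), (245, 268, np.float32(162.12971)), (300, 50, np.float32(83.14001)), (380, 280, np.float32(64.57237)), (245, 284, np.float32(158.43465))]
[(260, 200, np.float32(1245.2632)), (260, 340, np.float32(1243.9017)), (320, 200, np.float32(1299.8988)), (320, 275, np.float32(1302.5975)), (245, 268, np.float32(1227.9347)), (300, 50, np.float32(79.45514)), (380, 280, np.float32(63.291786)), (245, 284, np.float32(1226.9633))]
pack [array([502.6, 149.3,  92. ]), array([538.8, 141.8,  92. ]), array([526.4,  86.3,  92. ]), array([488.4,  95.4,  92. ])]
ledge [array([454.2, 169.7,  60. ]), array([600.2, 167.8,  60. ]), array([449.1,  49.2,  60. ])]
wing tip [576.8  94.1  80. ]
285 140 [510.8 117.4  94.2]
240 120 [472.4 131.8  61.7]
350 110 [568.7 138.5  61.5]
470 190 [643.4  83.3 133.2]
405 160 [609.3  98.9  91. ]
```

View pics/wrist0.png

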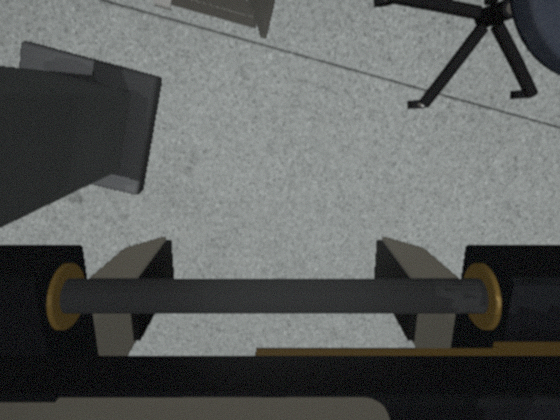

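Run:
```python
from h import *
print(shift(512,178,150,1.553),shift(512,178,71,1.553))
c=dict(np.load('top0.npz')); P=cloud(c); print(P[228,190],ray(c,190,228,84),ray(c,323,231,102))
```

```text
(array([98.9, 10.6, 89.6]), np.float64(-0.1)) (array([ 98.9,  10.7, 168.6]), np.float64(-0.1))
[527.19129603 241.05267548  81.29104526] [527.01719253 240.61711324  84.        ] [510.76536442 -55.06906663 102.        ]
```

Request:
carry_out(motion=[[0.78,50,5,0,0],[0.78,99,11,20,0],[0.78,99,11,60,0],[0.78,99,11,100,0],[0.78,99,11,130,0],[0.78,99,11,150,0],[0.78,99,11,160,0],[0.78,99,11,168,0],[0.78,99,11,168,0]])

```text
time: 3.2
tool_pos: [512.4, 177.8, 71.6]
tcp_rot: [-3.141, -0.001, 1.55]
contact_force: [0.5, -0.0, -0.2]
grip_width: 20.6
```

Run:
```python
from h import *
c=snap('wrist','wrist2');c=snap('scene','scene2');cv2.imwrite('pics/s2.png',cv2.resize(cv2.cvtColor(c['color'],cv2.COLOR_RGB2BGR)[130:330,160:400],None,fx=3,fy=3))
print(shift(512,69,71,1.553))
```

```text
(array([-109.1,    1.5,    1.1]), np.float64(-0.1))
```

View pics/s2.png

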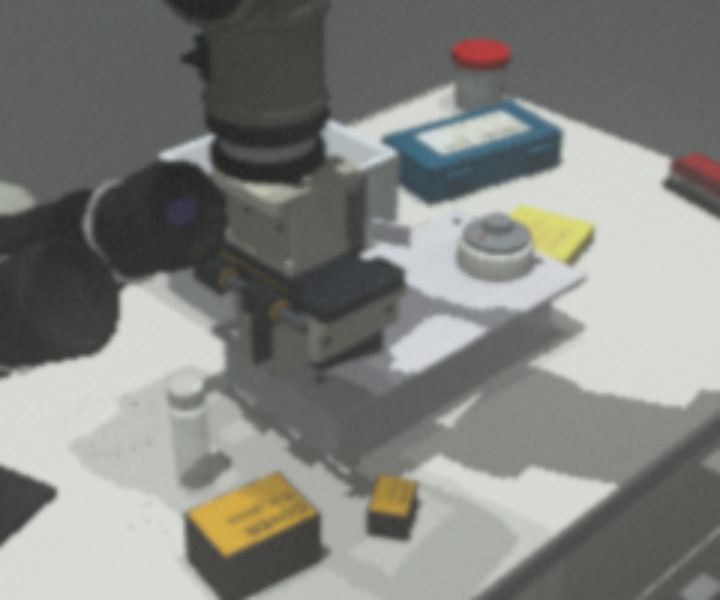

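View pics/wrist2.png

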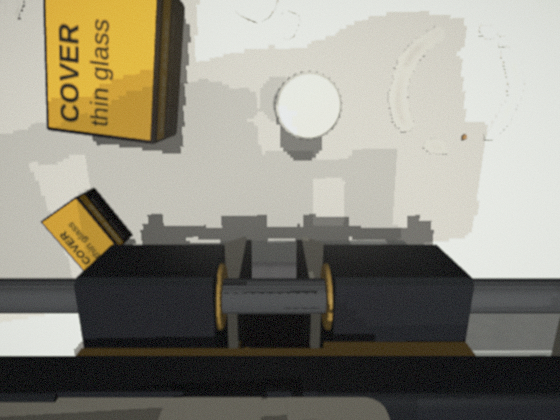

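The fingers stand beside the pack's left face (s2 at 300,360). The vial is clear of them (wrist 307,103). Pushing sideways now.

Request:
carry_out(motion=[[0.78,-10,0,1,0],[0.78,-19,0,1,0],[0.78,-27,0,1,0],[0.78,-35,0,1,0],[0.78,-43,0,1,0],[0.78,-51,1,1,0],[0.78,-59,1,1,0],[0.78,-67,1,1,0],[0.78,-75,1,1,0],[0.78,-80,1,1,0]])

```text
time: 4.55
tool_pos: [512.1, 97.5, 71.2]
tcp_rot: [3.141, -0.001, 1.551]
contact_force: [0.9, -0.8, -0.4]
grip_width: 20.3
```

Run:
```python
from h import *
c=snap('top','top3');cv2.imwrite('pics/t3.png',cv2.resize(cv2.cvtColor(c['color'],cv2.COLOR_RGB2BGR)[135:305,150:400],None,fx=3,fy=3))
c=snap('scene','scene3');cv2.imwrite('pics/s3.png',cv2.resize(cv2.cvtColor(c['color'],cv2.COLOR_RGB2BGR)[130:330,160:400],None,fx=3,fy=3))
print(shift(512,69,71,1.553))
```

```text
(array([-28.5,   0.4,   0.1]), np.float64(-0.2))
```

View pics/t3.png

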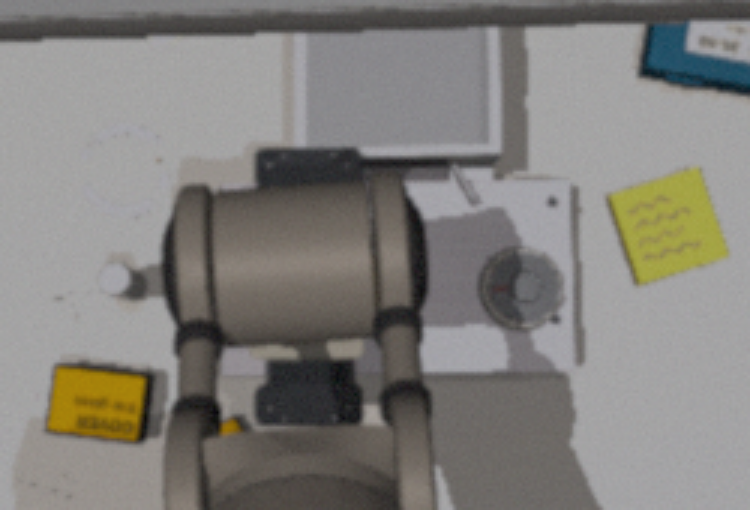

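View pics/s3.png

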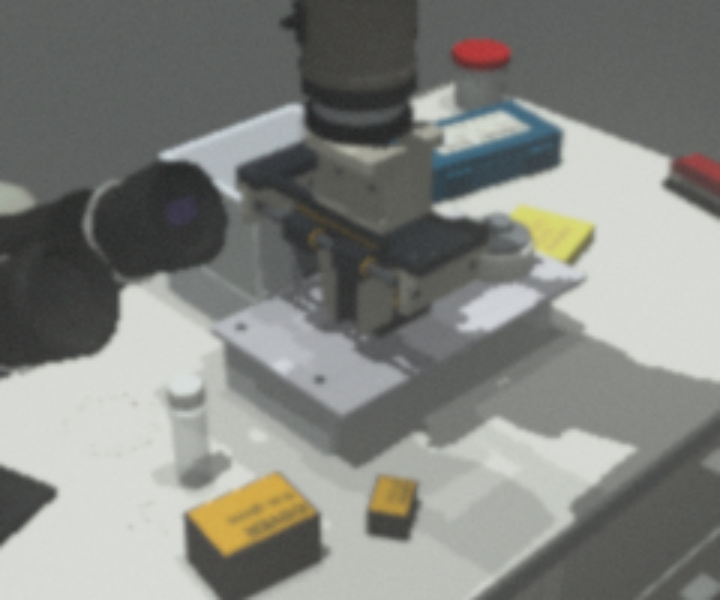

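Both overhead views hide the pack behind the gripper. I'll finish the sideways push, back off, lift and look.

Request:
carry_out(motion=[[0.78,-8,0,0,0],[0.78,-15,0,0,0],[0.78,-22,0,0,0],[0.78,-28,0,0,0],[0.78,-28,0,0,0],[0.78,-10,0,0,0],[0.78,5,0,-30,0],[0.78,5,0,-80,0],[0.78,5,0,-130,0],[0.78,5,0,-150,0]])

```text
time: 5.9
tool_pos: [513.2, 104.0, 224.4]
tcp_rot: [3.136, -0.002, 1.551]
contact_force: [0.6, 0.3, -0.1]
grip_width: 19.9
```

Run:
```python
from h import *
print(shift(405,33,221,-.017), shift(405,33,150,-.017),bot.get_obs()['tool_pos'])
```

```text
(array([ -73.1, -106.8,    2.7]), np.float64(89.9)) (array([ -73.2, -107.1,   73.7]), np.float64(89.9)) [513.15993433 104.00845125 224.39147977]
```

Request:
carry_out(motion=[[0.78,-5,-25,0,10],[0.78,-15,-50,0,20],[0.78,-30,-75,0,30],[0.78,-45,-95,0,40],[0.78,-60,-107,0,50],[0.78,-73,-107,0,60],[0.78,-73,-107,0,70],[0.78,-73,-107,0,80],[0.78,-73,-107,0,90],[0.78,-73,-107,0,90]])

```text
time: 7.15
tool_pos: [404.8, 34.0, 223.8]
tcp_rot: [-3.14, -0.005, -0.017]
contact_force: [0.7, 0.1, -0.2]
grip_width: 20.1
```

Run:
```python
from h import *
snap('wrist','wrist4');c=snap('top','top4');cv2.imwrite('pics/t4.png',cv2.resize(cv2.cvtColor(c['color'],cv2.COLOR_RGB2BGR)[135:305,150:400],None,fx=3,fy=3))
```

```text
(no output)
```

View pics/wrist4.png

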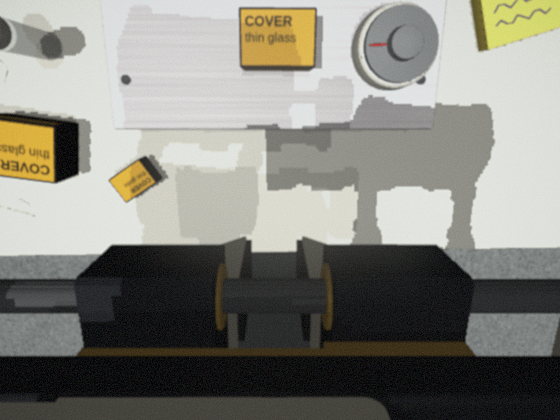

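View pics/t4.png

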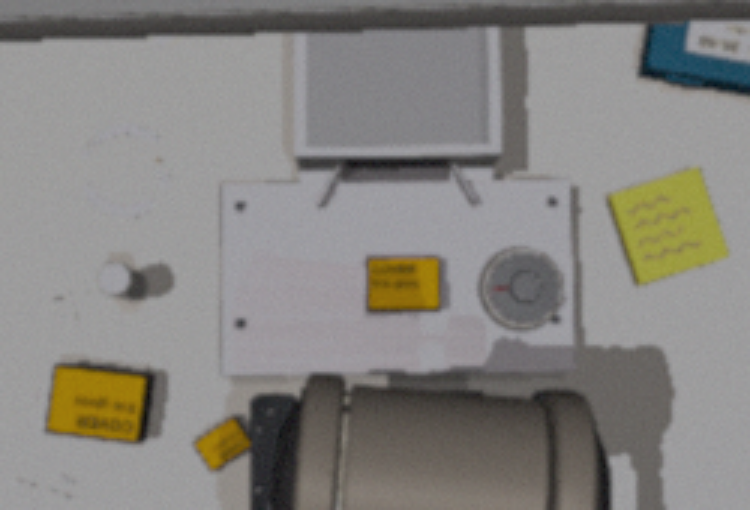

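Run:
```python
from h import *
c=dict(np.load('top4.npz'))
def R(x,y,z): return ray(c,150+(x+.5)/3-.5,135+(y+.5)/3-.5,z).round(1)
print([R(*p,92) for p in [(366,256),(440,257),(440,311),(367,310)]])
w=dict(np.load('wrist4.npz'))
print([ray(w,*p,92).round(1) for p in [(239,8),(316,9),(317,68),(240,65)]],'screw',ray(w,125,79,60),'ledge near corners',ray(w,114,129,60),ray(w,433,130,60))
print('flap ctr',R(341,165,123),R(452,165,123),'wings',R(322,206,80),R(477,203,80), 'timer wrist',ray(w,398,45,100))
print(shift(455,26,150,-.017),shift(455,26,72,-.017))
```

```text
[array([539.1,  57.2,  92. ]), array([536.8,   2.3,  92. ]), array([496.7,   3.7,  92. ]), array([499. ,  57.7,  92. ])]
[array([538.1,  57.5,  92. ]), array([536.6,   3.3,  92. ]), array([497.2,   2.1,  92. ]), array([500.2,  58.3,  92. ])] screw [493.40186108 155.62611267  60.        ] ledge near corners [453.24804046 169.78396248  60.        ] [ 448.10186333 -100.10883523   60.        ]
flap ctr [603.5  73.7 123. ] [601.2  -6.9 123. ] wings [578.8  89.2  80. ] [577.7 -27.8  80. ] timer wrist [511.01108709 -53.55840012 100.        ]
(array([50. ,  7.1, 74. ]), np.float64(0.1)) (array([ 49.6,   7.3, 152. ]), np.float64(0.1))
```

The pack now stands square at (518, 30), about 3 mm to the right of the opening's line. I'll descend behind it.

Request:
carry_out(motion=[[0.78,30,4,30,0],[0.78,60,4,70,0],[0.78,65,4,105,0],[0.78,65,4,130,0],[0.78,65,4,145,0],[0.78,65,4,151,0],[0.78,65,4,151,0]])

```text
time: 8.12
tool_pos: [470.5, 29.2, 73.1]
tcp_rot: [-3.14, -0.005, -0.014]
contact_force: [-0.0, 0.2, 0.3]
grip_width: 20.3
```

Run:
```python
from h import *
print(shift(560,28.5,73,-.017),shift(592,28,73,-.017))
```

```text
(array([89.5, -0.5,  0.6]), np.float64(0.2)) (array([121.5,  -0.4,   0.7]), np.float64(0.2))
```

Request:
carry_out(motion=[[0.78,10,0,0,0],[0.78,18,0,0,0],[0.78,26,0,0,0],[0.78,34,0,0,0],[0.78,42,0,0,0],[0.78,50,0,0,0],[0.78,58,0,0,0],[0.78,66,0,0,0],[0.78,72,0,0,0]])

```text
time: 9.25
tool_pos: [543.1, 28.2, 73.5]
tcp_rot: [-3.14, -0.005, -0.014]
contact_force: [-0.4, 0.2, -0.2]
grip_width: 20.4
```

Run:
```python
from h import *
snap('wrist','wrist5')
c=snap('scene','scene5');cv2.imwrite('pics/s5.png',cv2.resize(cv2.cvtColor(c['color'],cv2.COLOR_RGB2BGR)[130:330,160:400],None,fx=3,fy=3))
c=snap('top','top5');cv2.imwrite('pics/t5.png',cv2.resize(cv2.cvtColor(c['color'],cv2.COLOR_RGB2BGR)[135:305,150:400],None,fx=3,fy=3))
```

```text
(no output)
```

View pics/s5.png

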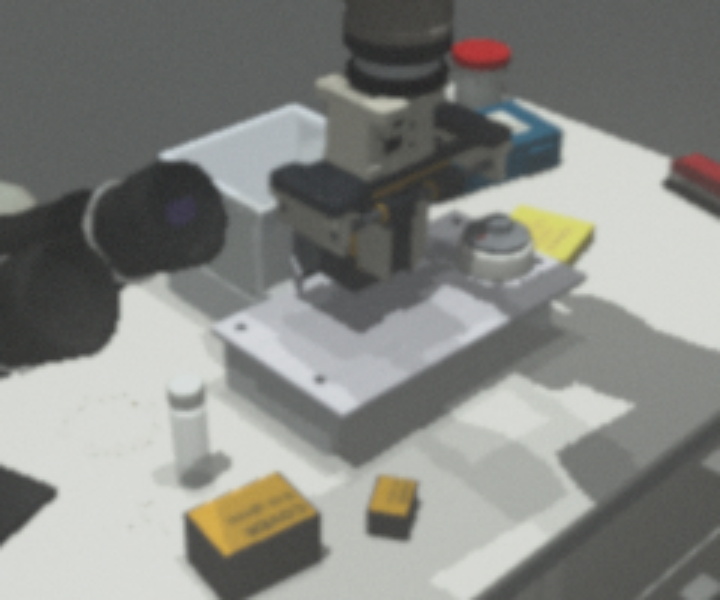

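View pics/wrist5.png

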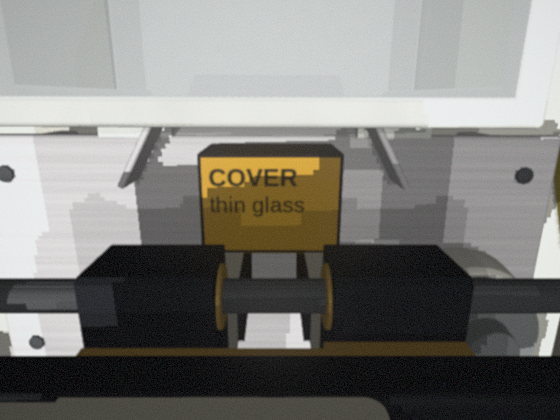

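The pack (200–342, 143–252) is centred between the wings (122,185) and (405,187), square to the flap. I'll keep pushing.

Request:
carry_out(motion=[[0.78,7,0,0,0],[0.78,14,0,0,0],[0.78,21,0,0,0],[0.78,28,0,0,0],[0.78,34,0,0,0],[0.78,40,0,0,0],[0.78,44,0,0,0]])

```text
time: 10.28
tool_pos: [587.2, 27.6, 73.6]
tcp_rot: [-3.14, -0.005, -0.014]
contact_force: [0.3, -0.5, 0.1]
grip_width: 19.8
```

Run:
```python
from h import *
snap('wrist','wrist6')
c=snap('scene','scene6');cv2.imwrite('pics/s6.png',cv2.resize(cv2.cvtColor(c['color'],cv2.COLOR_RGB2BGR)[130:330,160:400],None,fx=3,fy=3))
```

```text
(no output)
```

View pics/wrist6.png

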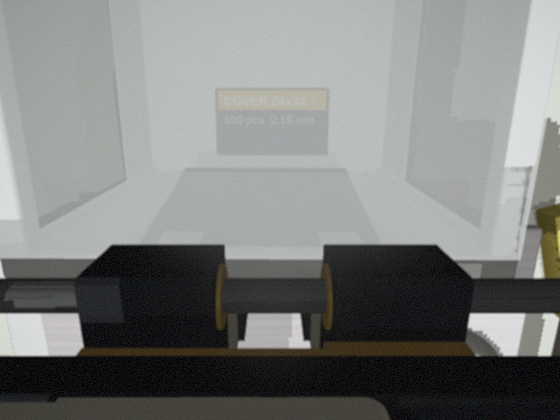

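View pics/s6.png

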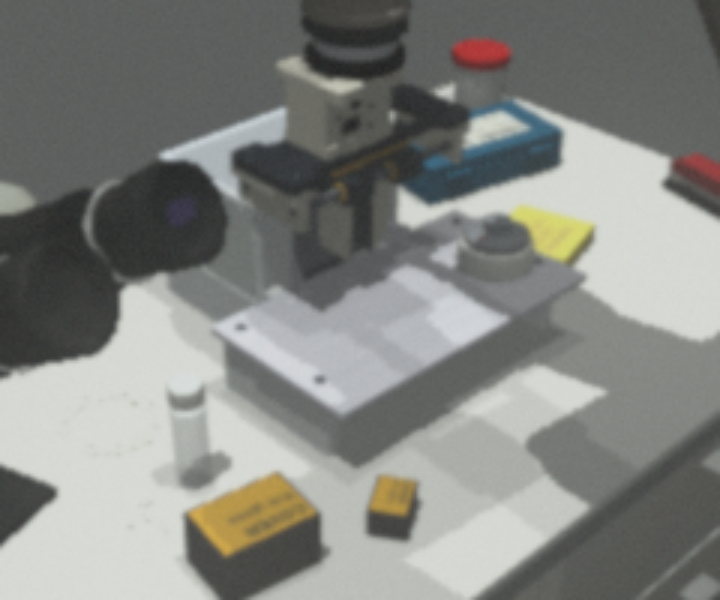

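The pack is seen through the roof inside the box at the back (216–328, 88–155). I'll draw the fingers straight back and lift.

Request:
carry_out(motion=[[0.78,-15,0,0,0],[0.78,-35,0,0,0],[0.78,-60,0,0,0],[0.78,-90,0,0,0],[0.78,-110,0,-40,0],[0.78,-130,0,-90,0],[0.78,-150,0,-130,0],[0.78,-165,0,-140,0],[0.78,-165,0,-140,0],[0.78,-165,0,-140,0]])

```text
time: 11.62
tool_pos: [421.5, 29.6, 212.2]
tcp_rot: [-3.14, -0.005, -0.014]
contact_force: [0.5, -0.2, 1.1]
grip_width: 20.5
```

Run:
```python
from h import *
snap('wrist','wrist7')
for n,a in(('scene',(130,330,160,400)),('top',(135,305,150,400))):
    c=snap(n,n+'7');cv2.imwrite(f'pics/{n}7c.png',cv2.resize(cv2.cvtColor(c['color'],cv2.COLOR_RGB2BGR)[a[0]:a[1],a[2]:a[3]],None,fx=3,fy=3))
```

```text
(no output)
```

View pics/scene7c.png

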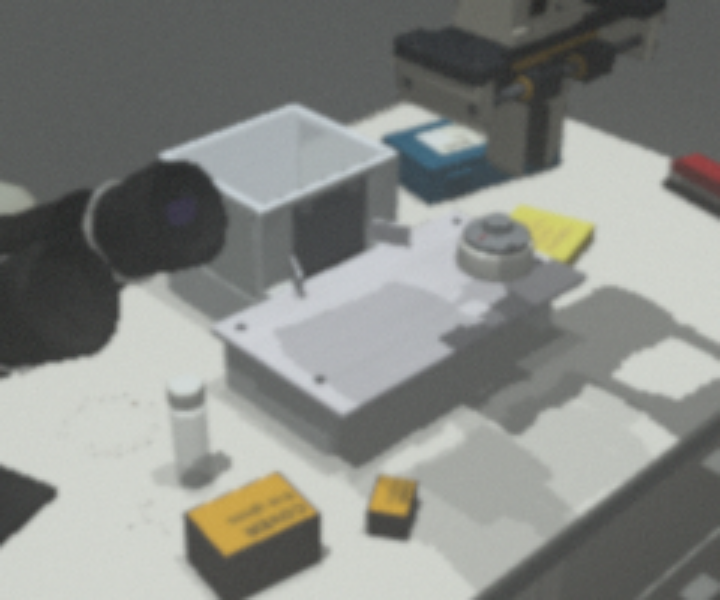

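View pics/top7c.png

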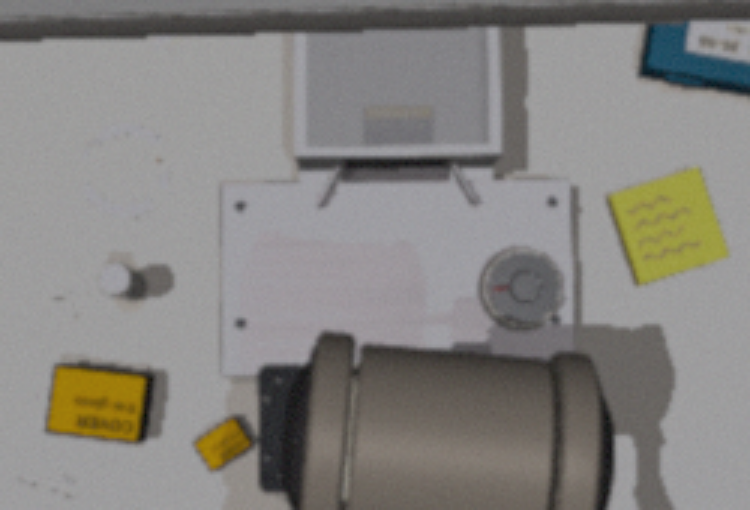

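View pics/wrist7.png

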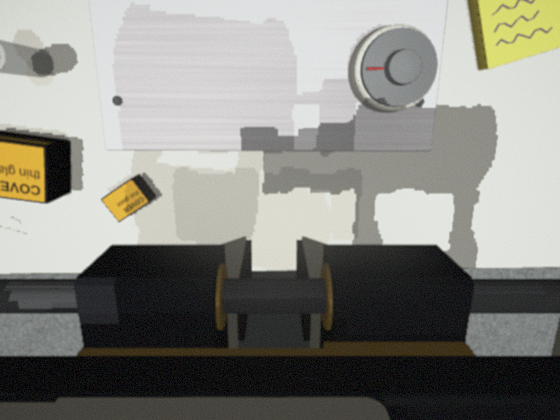

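Run:
```python
from h import *
a=dict(np.load('scene0.npz'));b=dict(np.load('scene7.npz'))
P,Q=cloud(a),cloud(b)
for u,v in[(262,205),(270,200),(276,196),(268,212),(272,215)]: print(u,v,a['color'][v,u],b['color'][v,u],P[v,u].round(0),Q[v,u].round(0))
c=dict(np.load('top7.npz'))
def R(x,y,z): return ray(c,150+(x+.5)/3-.5,135+(y+.5)/3-.5,z).round(1)
for z in(30,44): print(z,R(363,105,z),R(433,145,z))
T=cloud(c);print('z pack through roof',T[172:184,275:290,2].mean())
print('timer/vial/notepad', R(522,288,100),R(114,280,84),R(669,226,18))
c0=dict(np.load('top0.npz'))
d=np.abs(c0['color'].astype(int)-c['color']).sum(2)
for n,(u0,u1,v0,v1) in dict(timer=(308,338,215,242),vial=(182,200,218,236),pad=(353,394,190,232)).items(): print(n,d[v0:v1,u0:u1].mean().round(1))
```

```text
262 205 [64 68 68] [71 71 75] [608.  59. 101.] [611.  56.  99.]
270 200 [68 71 71] [69 71 72] [609.  32. 104.] [609.  32. 104.]
276 196 [67 68 67] [66 69 68] [610.  11. 107.] [610.  11. 107.]
268 212 [70 72 73] [68 70 74] [611.  37.  72.] [610.  37.  72.]
272 215 [69 70 70] [73 74 74] [613.  22.  56.] [611.  24.  58.]
30 [664.2  55.4  30. ] [630.5   0.8  30. ]
44 [661.7  55.5  44. ] [628.4   1.7  44. ]
z pack through roof 136.97266897987822
timer/vial/notepad [511.6 -56.8 100. ] [527.2 245.8  84. ] [ 561.7 -185.9   18. ]
timer 18.1
vial 22.0
pad 21.2
```

```bash
python3 -c "
from plant import bot
print(bot.get_obs()['time'],bot.close_job())"
```

```text
the job is handed in; nothing more can be done
11.775 None
```

The pack is inside the dry box and the flap hangs shut. I handed the job in at 11.8 s of the 51 s allowed.

- **What I did:** I pushed the pack sideways along the ledge with the outside of the fingers until it stood in line with the opening. Then I pushed it straight in from behind with the fingertips, drew the fingers back and lifted clear. The pack was never pinched or lifted, and the wrist force read under 2 N at the end of every move.
- **Pack:** through the clear roof it shows a footprint of about 34 x 55 mm, from about 20 to 55 mm inside the flap. That fits it having tipped over and lying on its side on the box floor. I could not measure its height, because the depth reading there gives only the roof.
- **Flap:** in the scene camera its position and colour are within a few millimetres and counts of the first picture.
- **Timer, vial and notepad:** the timer and notepad are within about 2 mm of where they started. The vial came out about 5 mm to the left of its first reading. The points on all three were picked by eye. In the top view the vial's patch changed no more than the other two, and nothing came near it, so I put that down to the picking.

No check failed. The vial reading was the only one that disagreed.

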